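# Find the blade dispenser that rattles and hold it out

### The job

One of the three microtome-blade dispensers on the bench has loose blades: lift and shake them end to end, well back and forth, to find the one that rattles. Stand the two quiet ones fully down in pockets of the green holder and let them go, and finish still holding the rattling one upright and still, straight ahead of you at arm's length (about 60 cm out and 20 cm above the bench), for the colleague opposite. Never lay a dispenser on its side, and do not disturb the other things on the bench.

Things in the scene. Friction and masses are not known exactly. Their poses are not given: they have to be found in the camera images.
- disp_a: one of three identical upright microtome-blade dispensers: block with a pale grey upper half on a dark navy base, 26 mm (its x) by 58 mm (its y), straight sides up to 25 mm, a black 14 x 14 mm slider knob on top up to 30 mm; shell and contents together about 0.22 kg. Origin: centre of the underside; z up. Grip it across its 26 mm.
- blades_a (a joint): place of the 140 g steel blade carrier hidden in disp_a, riding along its y over a domed floor of 150 mm radius (rad; 0 = middle, as all start; + towards +y). Sound: packing holds it within 0.015. Loose (any one of the three): shaking (over 1 m/s2) or tilting (over 5 degrees) runs it to 0.06 (9 mm) at either end; half a second later it rests at one end, shifting the balance felt at the wrist.
- disp_b: one of three identical upright microtome-blade dispensers: block with a pale grey upper half on a dark navy base, 26 mm (its x) by 58 mm (its y), straight sides up to 25 mm, a black 14 x 14 mm slider knob on top up to 30 mm; shell and contents together about 0.22 kg. Origin: centre of the underside; z up. Grip it across its 26 mm.
- blades_b (a joint): place of the 140 g steel blade carrier hidden in disp_b, riding along its y over a domed floor of 150 mm radius (rad; 0 = middle, as all start; + towards +y). Sound: packing holds it within 0.015. Loose (any one of the three): shaking (over 1 m/s2) or tilting (over 5 degrees) runs it to 0.06 (9 mm) at either end; half a second later it rests at one end, shifting the balance felt at the wrist.
- disp_c: one of three identical upright microtome-blade dispensers: block with a pale grey upper half on a dark navy base, 26 mm (its x) by 58 mm (its y), straight sides up to 25 mm, a black 14 x 14 mm slider knob on top up to 30 mm; shell and contents together about 0.22 kg. Origin: centre of the underside; z up. Grip it across its 26 mm.
- blades_c (a joint): place of the 140 g steel blade carrier hidden in disp_c, riding along its y over a domed floor of 150 mm radius (rad; 0 = middle, as all start; + towards +y). Sound: packing holds it within 0.015. Loose (any one of the three): shaking (over 1 m/s2) or tilting (over 5 degrees) runs it to 0.06 (9 mm) at either end; half a second later it rests at one end, shifting the balance felt at the wrist.
- holder: green bench holder, fixed, 96 mm (its x) by 190 mm (its y; rounded ends to 202), 12 mm high. Origin: centre of the underside; z up. Three pockets open at the top, centres at x = 0, y = +60, 0, -60 mm, each 70 mm along x, 34 mm along y, 8 mm deep (floor 4 mm above the bench): a dispenser goes in with its 58 mm length along the holder's x, 4 to 6 mm free all round.
- bottle_brown: brown reagent bottle with black screw cap, 36 mm across, 92 mm tall, standing; a bystander. Origin: centre of the underside.
- bottle_blue: blue reagent bottle with black screw cap, 39 mm across, 98 mm tall, standing; a bystander. Origin: centre of the underside.
- timer: white wedge-shaped lab timer, 62 x 24 mm, 58 mm tall, standing; a bystander. Origin: centre of the underside.
- petri: clear shut petri dish, 61 mm across, 14 mm high; a bystander. Origin: centre of the underside.
- cassette_pink: pink embedding cassette with a wax block, 28 x 41 x 12 mm, lying flat; a bystander. Origin: centre of the underside.
- cassette_yellow: yellow embedding cassette with a wax block, 28 x 41 x 12 mm, lying flat; a bystander. Origin: centre of the underside.
- tape: roll of buff label tape lying flat, 73 mm across, 19 mm high; a bystander. Origin: centre of the underside.
There are look-alikes about, which are no part of the job. Leave any pink or red look-alike of the disp_b alone.

How it is judged:
On the way, in this order (a step that is already met when the one before it is completed fails the run):
1. the dispenser with loose blades, in the air, has had them run to its +y end (((height (world z) of disp_a above 0.05 m and value of joint blades_a above 0.03 rad) or (height (world z) of disp_b above 0.05 m and value of joint blades_b above 0.03 rad) or (height (world z) of disp_c above 0.05 m and value of joint blades_c above 0.03 rad))).
2. and back again to its -y end, also in the air (((height (world z) of disp_a above 0.05 m and value of joint blades_a below -0.03 rad) or (height (world z) of disp_b above 0.05 m and value of joint blades_b below -0.03 rad) or (height (world z) of disp_c above 0.05 m and value of joint blades_c below -0.03 rad))).
At the end, for the whole second after the job is handed in: Rattling one (carrier over 0.03 rad off middle) gripped (over 2 N), still, underside 13-35 cm up, over 52 cm ahead, within 12 cm sideways and 0.3 rad of upright; other two released at rest in pockets, underside 2.5-6.5 mm up, within 0.1 rad of upright (((((value of joint blades_a above 0.03 rad or value of joint blades_a below -0.03 rad) and contact force between the fingers and disp_a above 2 N and height (world z) of disp_a between 0.13 and 0.35 m and world x of disp_a above 0.52 m and world y of disp_a between -0.12 and 0.12 m and angle between disp_a's own z axis and vertical below 0.3 rad and linear speed of disp_a below 0.03 m/s) and (x of disp_b in the frame of holder between -0.02 and 0.02 m and y of disp_b in the frame of holder between -0.08 and 0.08 m and z of disp_b in the frame of holder between 0.0025 and 0.0065 m and angle between disp_b's own z axis and vertical below 0.1 rad and contact force between the fingers and disp_b below 0.1 N and linear speed of disp_b below 0.02 m/s) and (x of disp_c in the frame of holder between -0.02 and 0.02 m and y of disp_c in the frame of holder between -0.08 and 0.08 m and z of disp_c in the frame of holder between 0.0025 and 0.0065 m and angle between disp_c's own z axis and vertical below 0.1 rad and contact force between the fingers and disp_c below 0.1 N and linear speed of disp_c below 0.02 m/s)) or (((value of joint blades_b above 0.03 rad or value of joint blades_b below -0.03 rad) and contact force between the fingers and disp_b above 2 N and height (world z) of disp_b between 0.13 and 0.35 m and world x of disp_b above 0.52 m and world y of disp_b between -0.12 and 0.12 m and angle between disp_b's own z axis and vertical below 0.3 rad and linear speed of disp_b below 0.03 m/s) and (x of disp_a in the frame of holder between -0.02 and 0.02 m and y of disp_a in the frame of holder between -0.08 and 0.08 m and z of disp_a in the frame of holder between 0.0025 and 0.0065 m and angle between disp_a's own z axis and vertical below 0.1 rad and contact force between the fingers and disp_a below 0.1 N and linear speed of disp_a below 0.02 m/s) and (x of disp_c in the frame of holder between -0.02 and 0.02 m and y of disp_c in the frame of holder between -0.08 and 0.08 m and z of disp_c in the frame of holder between 0.0025 and 0.0065 m and angle between disp_c's own z axis and vertical below 0.1 rad and contact force between the fingers and disp_c below 0.1 N and linear speed of disp_c below 0.02 m/s)) or (((value of joint blades_c above 0.03 rad or value of joint blades_c below -0.03 rad) and contact force between the fingers and disp_c above 2 N and height (world z) of disp_c between 0.13 and 0.35 m and world x of disp_c above 0.52 m and world y of disp_c between -0.12 and 0.12 m and angle between disp_c's own z axis and vertical below 0.3 rad and linear speed of disp_c below 0.03 m/s) and (x of disp_a in the frame of holder between -0.02 and 0.02 m and y of disp_a in the frame of holder between -0.08 and 0.08 m and z of disp_a in the frame of holder between 0.0025 and 0.0065 m and angle between disp_a's own z axis and vertical below 0.1 rad and contact force between the fingers and disp_a below 0.1 N and linear speed of disp_a below 0.02 m/s) and (x of disp_b in the frame of holder between -0.02 and 0.02 m and y of disp_b in the frame of holder between -0.08 and 0.08 m and z of disp_b in the frame of holder between 0.0025 and 0.0065 m and angle between disp_b's own z axis and vertical below 0.1 rad and contact force between the fingers and disp_b below 0.1 N and linear speed of disp_b below 0.02 m/s)))); the arm keeps its last pose, push and grip.
It fails at once if one of the other things on the bench is shifted by more than 2 cm (distance of any of bottle_brown, bottle_blue, timer, petri, cassette_pink, cassette_yellow, tape from where it was at the start of the episode above 0.02 m).
It fails at once if a dispenser is laid on its side (more than 1 rad from upright) (angle between any of disp_a, disp_b, disp_c's own z axis and vertical above 1 rad).
It also fails if it takes over 72 s, if anything falls off the work surface, if the arm or the gripper's body presses on something with over 40 N, if the wrist force passes 120 N, or if a joint passes its speed limit or range.

### The arm

A 6-joint arm with a two-finger parallel gripper is mounted at the origin on a cart in front of the work surface, level with it; the furniture and walls round the work are solid. World frame = base frame: x ahead of the robot, y to its left, z up, the work surface at z = 0. Lengths are in m, angles in rad, forces in N, time in s.
With the tool pointing down it reaches from about 0.25 to 0.725 m from the base axis. Payload 9.7 kg.
Tool frame: the origin (TCP) lies at the very end of the fingers, on their centre line; the grasp point (between the pads) lies 19 mm behind it; z points along the fingers, y is the line along which they close (so a half turn about z gives the same grasp; the last joint's range is limited). The gripper opens to 85 mm and grips with 20 to 120 N. Pads are 22 mm wide; open, the fingers measure 114 mm over their backs; the gripper's body (76 mm by 85 mm) begins 54 mm behind the grasp point. The pads swing forward as they close: fully open they stand 13 mm farther back than shut.
Start: joints at [1.223, 0.087, 0.176, 1.66, 0, 1.571], TCP at [0.187, 0.517, 0.231] pointing down, gripper open.
Joint ranges: [-3.13, 3.13], [-0.85, 1.81], [-1.15, 1.24], [-2.2, 2.28], [-1.44, 1.52], [-3.14, 3.14]. Speed limits (rad/s): [2.22, 2.22, 2.57, 3.14, 3.14, 3.14].

### API

Orientations are given as a 3x3 rotation matrix whose columns are the frame's x, y, z axes.
In Python, from station import * gives the robot as it stands.
- The arm moves only by the shell command python3 -m handwheel 'ROWS'. ROWS is text: rows parted by semicolons, each of 7 numbers parted by spaces: the shift along the tool's x, y, z scaled (see below), then the turn, a rotation vector about the tool's x, y, z scaled (see below), then the opening, from 0 (shut) to 1 (fully open). In form: tx ty tz rx ry rz hand; .... A call has exactly 8 rows; each row is the pose to reach, as a shift and turn from the pose commanded when the call began, along the tool's axes at that moment; what a row does not reach only later rows make up. The controller multiplies each number of a shift by 250 mm and each number of a turn by 120 degrees. A row lasts 1/8 s, in which the tool goes at most 62.5 mm and 10.7 degrees, less where a joint would pass 70% of its speed; a pose out of reach is approached as far as the arm can. A call with a number of a shift or a turn outside -1 to 1 is refused whole. A call with a gripper value outside its range is refused whole. The fingers move at their own pace and stop on an object; the grip force is fixed at half the most. Time passes only in rows, so rows that repeat a pose let the fingers close, or fill a call up. It gives the time, the measured TCP pose, the force, the opening and the grip force at its end, in the units of the state.
- state(): the state, without advancing time (a new reading comes with each control period).
- get_image(name): name is "scene" or "top" or "wrist"; returns the picture (400x640x3 uint8, red, green, blue); there is no depth.
- camera_info(name): a dict with "fov_y" (degrees; the focal length in pixels is half the picture's height over the tangent of half this angle, whatever the lens; pixels are square), "cx", "cy" (the principal point, pixels), "k1" (the pictures are not rectified: a ray, as slopes to the right and down, at radius r is drawn at 1 + k1 r^2 times it, then the intrinsics apply), "extrinsics" (4x4, takes a point from world to camera coordinates); the wrist camera has in their place "T_tool_cam" (4x4, takes a point from camera to tool coordinates, whose origin is the TCP and whose axes are the flange's). Camera axes: x right, y up, looking along -z (the intrinsics and any distortion apply to the point x, -y, -z); pixel columns grow to the right and rows downward; lengths in m; the calibration is good to about 2 mm. A picture is of the moment at which its call begins: read the wrist's pose just before it. camera_info takes no time and is no camera call.
- sign_off(): hands the job in; it is judged then, once.
The state is a dict: "clock": time; "joints": joint angles; "dq": joint speeds; "joint_torque": joint torques, N m; "tcp_pos": TCP position; "tcp_rot": TCP orientation; "ft_force": force on the tool from outside, world axes, zero at the start; "torque": the same for the moment, N m; "finger_gap": finger opening in m; "finger_force": force on a finger pad.
Only numpy, scipy, OpenCV 4.12 (cv2) and the standard library are available. Lean on these libraries where they do the work, as an engineer would, in place of code of your own. Each camera call takes 0.05 s, during which the arm holds its last target. There are 200 camera calls.

## Working session

There is one attempt and no reset: what is moved stays moved. The work goes in short steps, Python scripts to look and compute and a shell command to move; the robot and the scene stay as the last step left them, time stands still between calls to the robot, and variables do not carry over. Pictures are saved under pics/ and viewed, at most 10 in all, crops included, and the job is handed in when it is done.

```bash
mkdir -p pics
python3 - <<'E'
from station import *
import cv2,numpy as np
print(state())
for n in("top","scene"):
    cv2.imwrite(f"pics/{n}0.png",get_image(n)[:,:,::-1])
for n in("top","scene","wrist"): print(n,camera_info(n))
E
```

```text
{'clock': 0.0, 'joints': array([ 1.22299686e+00,  8.74879037e-02,  1.75123365e-01,  1.65985580e+00,
       -3.69782938e-05,  1.57077282e+00]), 'dq': array([ 0.00081511, -0.0007139 , -0.00052584,  0.00106977,  0.00144552,
        0.00042894]), 'joint_torque': array([-5.11631370e-04, -5.20392752e+01,  4.64803147e+01,  1.63529674e-02,
       -6.57482474e-05, -6.38039893e-06]), 'tcp_pos': array([0.18737941, 0.51682539, 0.23056228]), 'tcp_rot': array([[-9.40133024e-01,  3.40807414e-01, -4.50582215e-04],
       [ 3.40807710e-01,  9.40132054e-01, -1.35135431e-03],
       [-3.69447865e-05, -1.42401471e-03, -9.99998985e-01]]), 'ft_force': array([-0.23851372,  0.26216848, -0.63165432]), 'torque': array([-0.02928401, -0.06509266, -0.00143363]), 'finger_force': 0.0, 'finger_gap': 0.08522907997202589}
top {'fov_y': 43.29941966376278, 'cx': 323.8449636547447, 'cy': 204.74194571171262, 'k1': -0.0891957587378987, 'extrinsics': array([[ 0.01197921, -0.9998215 ,  0.01461064, -0.03941099],
       [ 0.99737168,  0.0129915 ,  0.07128076, -0.46674706],
       [-0.07145785,  0.01371836,  0.99734928, -1.514
[... 215 characters left out ...]
285, -0.75748762,  0.00590203, -0.33258686],
       [ 0.42175172,  0.36992678,  0.8278162 , -0.19171432],
       [-0.62924384, -0.53792814,  0.56096836, -0.94230647],
       [ 0.        ,  0.        ,  0.        ,  1.        ]])}
wrist {'fov_y': 65.5170377574776, 'cx': 322.80728880450556, 'cy': 203.34652857127338, 'k1': -0.057911526698698826, 'T_tool_cam': array([[-6.67729359e-04,  9.51913758e-01,  3.06365387e-01,
         7.81726185e-02],
       [ 9.99999777e-01,  6.43627976e-04,  1.79690286e-04,
        -3.42942773e-04],
       [-2.61356785e-05,  3.06365439e-01, -9.51913976e-01,
        -1.42771117e-01],
       [ 0.00000000e+00,  0.00000000e+00,  0.00000000e+00,
         1.00000000e+00]])}
```

View pics/top0.png

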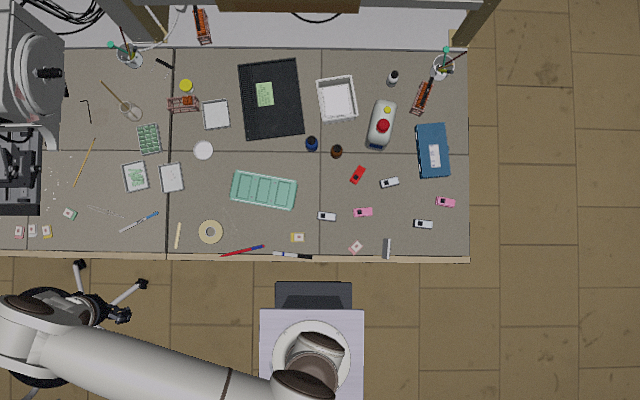

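View pics/scene0.png

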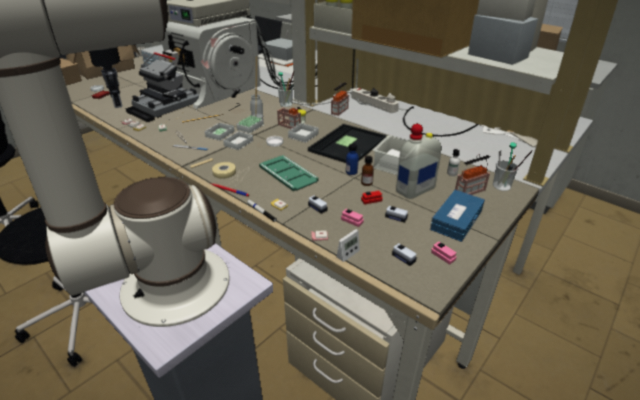

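The top view shows the white dispensers at about (327,216), (389,183) and (423,224), the holder at (264,190), and pink/red look-alikes at (363,212), (357,174) and (445,202). Next I'll enlarge those areas.

```bash
cat > h.py <<'E'
from station import *
import cv2,numpy as np
def ray(n,u,v,st=None):
    c=camera_info(n);f=200/np.tan(np.radians(c['fov_y']/2))
    d=np.array([(u-c['cx'])/f,(v-c['cy'])/f]);s=d.copy()
    for _ in range(20): s=d/(1+c['k1']*(s@s))
    r=np.array([s[0],-s[1],-1])
    if n=='wrist':
        T=c['T_tool_cam'];R=st['tcp_rot']
        return st['tcp_pos']+R@T[:3,3],R@T[:3,:3]@r
    E=c['extrinsics'];return -E[:3,:3].T@E[:3,3],E[:3,:3].T@r
def at(n,u,v,z,st=None):
    o,d=ray(n,u,v,st);return (o+d*(z-o[2])/d[2])[:2]
E
python3 - <<'E'
import cv2
i=cv2.imread('pics/top0.png')
c=i[160:260,300:460];cv2.imwrite('pics/c1.png',cv2.resize(c,(800,500),interpolation=cv2.INTER_CUBIC))
c=i[160:220,220:310];cv2.imwrite('pics/c2.png',cv2.resize(c,(720,480),interpolation=cv2.INTER_CUBIC))
E
```

```text
(no output)
```

View pics/c1.png

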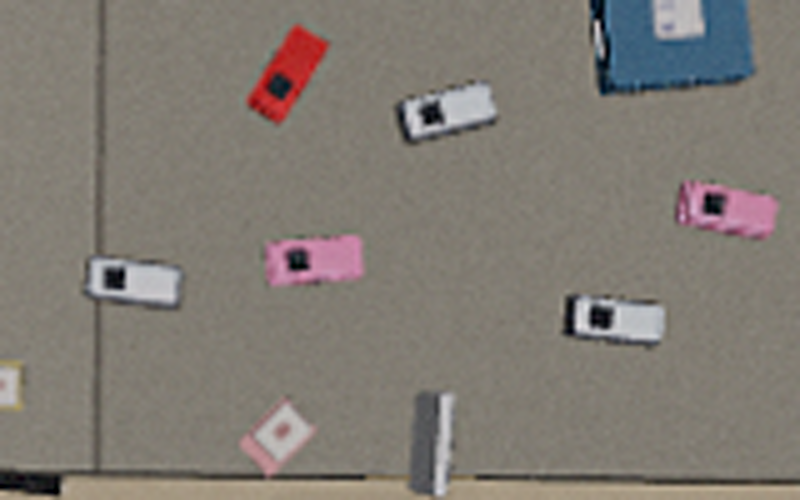

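View pics/c2.png

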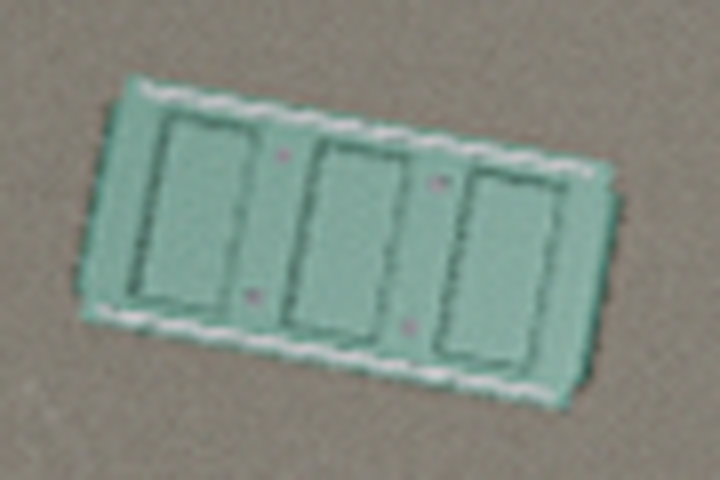

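Run:
```python
from h import *
def m(n,p,s,o,z): return at('top',(p[0]+.5)/s-.5+o[0],(p[1]+.5)/s-.5+o[1],z)
for k,a,b in((1,(90,277),(181,285)),(2,(405,118),(493,101)),(3,(575,317),(663,323))):
    A,B=m(0,a,5,(300,160),.025),m(0,b,5,(300,160),.025);d=A-B
    print(k,(A+B)/2,np.hypot(*d),np.degrees(np.arctan2(d[1],d[0])))
for p in((195,212),(348,241),(502,270)): print(m(0,p,8,(220,160),.012))
a=m(0,(146,308),8,(220,160),.012)
for p in ((125,80),(612,165),(575,400),(85,315)): print('corner',m(0,p,8,(220,160),.012))
```

```text
1 [ 0.43326787 -0.0424881 ] 0.05516900145204749 85.69766346962555
2 [ 0.54017087 -0.23223523] 0.05499210200182512 101.76604929274706
3 [ 0.41317887 -0.33636055] 0.05404114176356459 86.77332201843639
[0.52163241 0.21138275]
[0.51124078 0.15259193]
[0.50088298 0.09356634]
corner [0.57216768 0.23954554]
corner [0.54175081 0.05225225]
corner [0.45155399 0.0648859 ]
corner [0.48159848 0.25252642]
```

```bash
cat >> h.py <<'E'
from scipy.spatial.transform import Rotation as Ro
def go(p,yaw,s=None):
    """shift and turn (scaled) to TCP p, tool down, tool y at world yaw (deg)"""
    s=s or state();R=s['tcp_rot'];a=np.radians(yaw)
    y=np.array([np.cos(a),np.sin(a),0]);z=np.array([0,0,-1.]);G=np.c_[np.cross(y,z),y,z]
    t=R.T@(np.array(p)-s['tcp_pos'])/.25;r=Ro.from_matrix(R.T@G).as_rotvec()/np.radians(120)
    print('t',t.round(3),'r',r.round(3),'mm',np.linalg.norm(t)*250,'deg',np.linalg.norm(r)*120)
E
python3 - <<'E'
from h import *
go((.433,-.0425,.16),-4.3)
E
```

```text
t [-1.686 -1.768  0.285] r [-0.    0.    0.62] mm 614.9796438484785 deg 74.3697485858004
```

```bash
python3 -m handwheel '-0.1 -0.1 0 0 0 0.08 0.8; -0.22 -0.23 0 0 0 0.16 0.8; -0.35 -0.36 0 0 0 0.24 0.8; -0.48 -0.5 0 0 0 0.32 0.8; -0.6 -0.63 0 0 0 0.4 0.8; -0.73 -0.76 0 0 0 0.48 0.8; -0.86 -0.9 0 0 0 0.55 0.8; -0.95 -1 0.1 0 0 0.62 0.8'
python3 - <<'E'
from h import *
go((.433,-.0425,.16),-4.3)
E
```

```text
clock: 1.1
tcp_pos: [0.3265, 0.1998, 0.2072]
tcp_rot: [[0.081, 0.997, 0.002], [0.997, -0.081, 0.001], [0.001, 0.002, -1.0]]
ft_force: [-0.2, 1.2, 0.8]
finger_gap: 0.0684
finger_force: 0.0
t [-0.932  0.503  0.188] r [ 0.001 -0.001 -0.003] mm 268.83828535098473 deg 0.3895752132411978
```

```bash
python3 -m handwheel '-0.13 0.06 0 0 0 0 0.8; -0.28 0.14 0.02 0 0 0 0.8; -0.44 0.23 0.06 0 0 0 0.8; -0.6 0.32 0.1 0 0 0 0.8; -0.75 0.41 0.14 0 0 0 0.8; -0.87 0.47 0.17 0 0 0 0.8; -0.93 0.5 0.19 0 0 0 0.8; -0.93 0.5 0.19 0 0 0 0.8'
python3 - <<'E'
from h import *
s=state();i=get_image('wrist')
np.savez('w1.npz',**{k:s[k] for k in('tcp_pos','tcp_rot')})
cv2.imwrite('pics/w1.png',i[:,:,::-1]);print(s['tcp_pos'])
E
```

```text
clock: 2.1
tcp_pos: [0.4324, -0.0405, 0.1582]
tcp_rot: [[0.077, 0.997, -0.001], [0.997, -0.077, 0.0], [0.0, -0.001, -1.0]]
ft_force: [-0.6, -1.1, -0.2]
finger_gap: 0.0685
finger_force: 0.0
[ 0.43240551 -0.04051667  0.15824135]
```

View pics/w1.png

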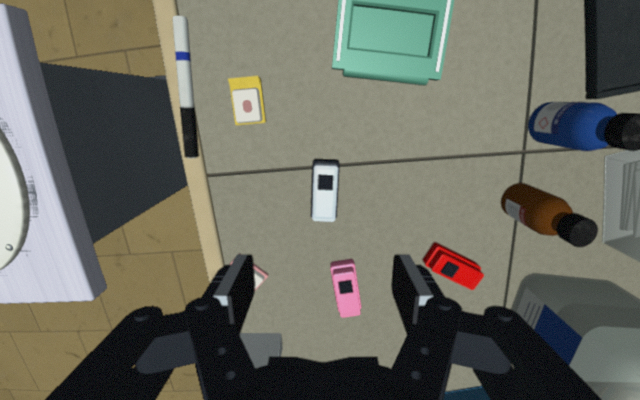

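The wrist view shows D1's top face running from about (326.5,165) to (325,221), the pink look-alike at (345,288) and a corner of the holder at the top.

Run:
```python
from h import *
s=dict(np.load('w1.npz'))
A=at('wrist',326.5,165,.025,s);B=at('wrist',325,221,.025,s)
print(A,B,(A+B)/2,np.hypot(*(A-B)),np.degrees(np.arctan2(*(A-B)[::-1])))
go(((A+B)[0]/2,(A+B)[1]/2,.009),-5)
```

```text
[ 0.43768872 -0.01538425] [ 0.43228618 -0.06890502] [ 0.43498745 -0.04214463] 0.05379275867496772 84.23591823910793
t [-0.008  0.012  0.599] r [-0.    -0.     0.005] mm 149.68648007718406 deg 0.6388146752363777
```

```bash
python3 -m handwheel '-0.01 0.01 0.12 0 0 0.005 0.8; -0.01 0.01 0.3 0 0 0.005 0.8; -0.01 0.01 0.45 0 0 0.005 0.8; -0.01 0.01 0.54 0 0 0.005 0.8; -0.01 0.01 0.58 0 0 0.005 0.8; -0.01 0.01 0.6 0 0 0.005 0.8; -0.01 0.01 0.6 0 0 0.005 0.5; -0.01 0.01 0.6 0 0 0.005 0'
python3 -m handwheel '0 0 0 0 0 0 0; 0 0 0 0 0 0 0; 0 0 0 0 0 0 0; 0 0 -0.05 0 0 0 0; 0 0 -0.15 0 0 0 0; 0 0 -0.28 0 0 0 0; 0 0 -0.4 0 0 0 0; 0 0 -0.45 0 0 0 0'
```

```text
clock: 3.15
tcp_pos: [0.4355, -0.0428, 0.0097]
tcp_rot: [[0.086, 0.996, 0.001], [0.996, -0.086, -0.0], [0.0, 0.001, -1.0]]
ft_force: [-0.6, 0.5, 0.2]
finger_gap: 0.0327
finger_force: 0.0
clock: 4.15
tcp_pos: [0.4356, -0.043, 0.1233]
tcp_rot: [[0.086, 0.996, 0.002], [0.996, -0.086, -0.0], [-0.0, 0.002, -1.0]]
ft_force: [0.4, 1.0, -1.1]
finger_gap: 0.0246
finger_force: 59.3
```

```bash
cat > tq.py <<'E'
from h import *
T=[]
for _ in range(6): s=state();T.append(np.r_[s['tcp_rot'].T@s['torque'],s['ft_force']]);get_image('wrist')
T=np.array(T);print('tool torque mNm',(T.mean(0)[:3]*1e3).round(1),'sd',(T.std(0)[:3]*1e3).round(1),'F',T.mean(0)[3:].round(2),s['tcp_pos'].round(4),s['finger_gap'])
E
python3 tq.py
python3 -m handwheel '0.1 0 0 0 0.06 0 0; -0.1 0 0 0 0.12 0 0; 0 0 0 0 0.13 0 0; 0 0 0 0 0.13 0 0; 0 0 0 0 0.13 0 0; 0 0 0 0 0.06 0 0; 0 0 0 0 0 0 0; 0 0 0 0 0 0 0'; python3 tq.py
python3 -m handwheel '-0.1 0 0 0 -0.06 0 0; 0.1 0 0 0 -0.12 0 0; 0 0 0 0 -0.13 0 0; 0 0 0 0 -0.13 0 0; 0 0 0 0 -0.13 0 0; 0 0 0 0 -0.06 0 0; 0 0 0 0 0 0 0; 0 0 0 0 0 0 0'; python3 tq.py
```

```text
tool torque mNm [-18.9  11.7   6.1] sd [27.8 49.1 21.3] F [ 0.35  0.46 -1.94] [ 0.4344 -0.0428  0.1201] 0.024508552593391075
clock: 5.45
tcp_pos: [0.4351, -0.0405, 0.1215]
tcp_rot: [[0.08, 0.997, 0.0], [0.997, -0.08, -0.0], [-0.0, 0.001, -1.0]]
ft_force: [-1.5, 0.4, -1.8]
finger_gap: 0.0244
finger_force: 59.5
tool torque mNm [-1.2 -3.6 -7.8] sd [44.1 36.3 26.7] F [-0.03  0.32 -1.96] [ 0.4348 -0.043   0.1211] 0.02412952077006415
clock: 6.75
tcp_pos: [0.4348, -0.0454, 0.1217]
tcp_rot: [[0.092, 0.996, 0.001], [0.996, -0.092, 0.0], [0.0, 0.001, -1.0]]
ft_force: [1.5, -0.5, -2.3]
finger_gap: 0.0246
finger_force: 59.6
tool torque mNm [  4.5  -0.3 -19.2] sd [19.9 28.8 25.1] F [ 0.25  0.14 -1.91] [ 0.4349 -0.0428  0.1211] 0.02452695076267816
```

```bash
cat > tq.py <<'E'
from h import *
T=[]
for _ in range(8): s=state();T.append(np.r_[s['tcp_rot'].T@s['torque'],s['joint_torque']]);get_image('wrist')
T=np.array(T);p=lambda n,a:print(n,(a.mean(0)*1e3).round(1),'sd',(a.std(0)*1e3).round(1))
p('tool',T[:,:3]);p('joint',T[:,3:]);print(s['finger_gap'])
E
python3 tq.py
python3 -m handwheel '0.1 0 0 0 0.06 0 0; -0.1 0 0 0 0.12 0 0; 0 0 0 0 0.13 0 0; 0 0 0 0 0.13 0 0; 0 0 0 0 0.06 0 0; 0 0 0 0 0 0 0; 0 0 0 0 0 0 0; 0 0 0 0 0 0 0' >/dev/null; python3 tq.py
```

```text
tool [ -3.6 -11.8   4.9] sd [41.1 19.3 24.2]
joint [-9.76000e+01 -3.54756e+04  4.81209e+04  6.10000e+00 -1.41000e+01
  8.00000e+00] sd [160.3  29.6   8.9   2.6  11.3   4.5]
0.02439103572423888
tool [ 13.  -16.7  -1.3] sd [18.9 15.7 22.6]
joint [ 4.36500e+02 -3.55804e+04  4.81569e+04  8.50000e+00  2.41000e+01
 -7.50000e+00] sd [330.7  94.2  38.5   4.1  19.5  14.5]
0.024510953774768966
```

```bash
cat > tq.py <<'E'
from h import *
T=[];Q=[]
for _ in range(10): s=state();T.append(s['tcp_rot'].T@s['torque']);Q.append(s['joint_torque'][[0,4,5]]);get_image('wrist')
T=np.array(T)*1e3;Q=np.array(Q)*1e3
print('tool y mean',T[:,1].mean().round(1),'j5',Q[:,1].round(1),'j1',Q[-4:,0].round(0),'gap',s['finger_gap'])
E
python3 tq.py
python3 -m handwheel '-0.1 0 0 0 -0.06 0 0; 0.1 0 0 0 -0.12 0 0; 0 0 0 0 -0.13 0 0; 0 0 0 0 -0.13 0 0; 0 0 0 0 -0.06 0 0; 0 0 0 0 0 0 0; 0 0 0 0 0 0 0; 0 0 0 0 0 0 0' >/dev/null; python3 tq.py;python3 tq.py
```

```text
tool y mean -0.5 j5 [11.4  8.6  6.7  5.3  4.5  4.   3.7  3.6  3.5  3.6] j1 [-52. -43. -33. -25.] gap 0.024457883681015924
tool y mean -12.0 j5 [ 26.  -27.9 -39.8 -36.7 -29.4 -22.  -15.4 -10.3  -6.6  -3.8] j1 [-90. -24.  20.  48.] gap 0.02435739526184351
tool y mean -15.5 j5 [-1.7 -0.5  0.4  0.9  1.2  1.3  1.4  1.4  1.2  1.1] j1 [33. 26. 16.  9.] gap 0.02427690434111943
```

Run:
```python
from h import *
go((.501,.0936,.09),80)
```

```text
t [0.567 0.216 0.125] r [-0.    -0.    -0.708] mm 154.83375197133998 deg 84.9322366868306
```

```bash
python3 -m handwheel '0.05 0.02 0 0 0 -0.085 0; 0.14 0.05 0 0 0 -0.17 0; 0.25 0.09 0 0 0 -0.255 0; 0.36 0.13 0 0 0 -0.34 0; 0.46 0.17 0 0 0 -0.425 0; 0.53 0.2 0.03 0 0 -0.51 0; 0.56 0.215 0.08 0 0 -0.595 0; 0.57 0.216 0.12 0 0 -0.68 0'
python3 -m handwheel '0 0 0 0 0 -0.028 0; 0 0 0 0 0 -0.028 0; 0 0 0 0 0 -0.028 0; 0 0 0 0 0 -0.028 0; 0 0 0 0 0 -0.028 0; 0 0 0 0 0 -0.028 0; 0 0 0 0 0 -0.028 0; 0 0 0 0 0 -0.028 0'
python3 - <<'E'
from h import *
s=state();i=get_image('wrist')
np.savez('w2.npz',**{k:s[k] for k in('tcp_pos','tcp_rot')})
cv2.imwrite('pics/w2.png',i[:,:,::-1]);print(s['tcp_pos'])
E
```

```text
clock: 12.35
tcp_pos: [0.5011, 0.095, 0.0906]
tcp_rot: [[-0.975, 0.224, -0.0], [0.224, 0.975, -0.0], [0.0, -0.0, -1.0]]
ft_force: [0.8, -1.3, -2.2]
finger_gap: 0.0241
finger_force: 59.7
clock: 13.35
tcp_pos: [0.501, 0.0944, 0.0913]
tcp_rot: [[-0.985, 0.173, -0.0], [0.173, 0.985, -0.0], [0.0, -0.0, -1.0]]
ft_force: [-0.0, -0.6, -3.4]
finger_gap: 0.0245
finger_force: 59.7
[0.50095305 0.09444961 0.0912645 ]
```

View pics/w2.png

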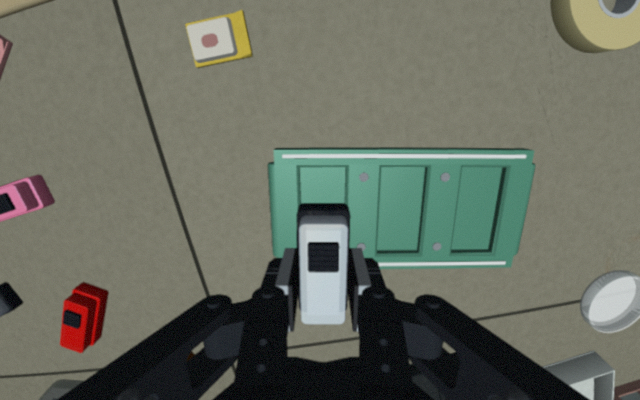

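Run:
```python
from h import *
s=dict(np.load('w2.npz'));W=lambda u,v:at('wrist',u,v,.012,s)
c=[]
for q in([(379,165),(427,165),(424,252),(376,251)],[(460,165),(505,165),(494,252),(453,250)]):
    P=np.array([W(*p) for p in q]);c.append(P.mean(0));print(P.round(4).tolist(),np.linalg.norm(P-np.roll(P,-1,0),axis=1).round(4))
print(c,c[1]-c[0],'P3',2*c[0]-c[1])
for p in((272,150),(533,150)): print(W(*p))
print('held',at('wrist',323,222,.1065,s),at('wrist',323,324,.1065,s))
```

```text
[[0.4726, 0.1403], [0.4785, 0.1749], [0.5483, 0.1675], [0.5406, 0.1298]] [0.0351 0.0702 0.0385 0.0688]
[[0.4826, 0.199], [0.4883, 0.2326], [0.5588, 0.2241], [0.5508, 0.1907]] [0.0341 0.071  0.0343 0.0686]
[array([0.50998741, 0.15312162]), array([0.52013682, 0.21160719])] [0.01014941 0.05848557] P3 [0.49983801 0.09463606]
[0.44853481 0.06645318]
[0.48054381 0.25381509]
held [0.47275668 0.09908072] [0.52638513 0.08962682]
```

```bash
python3 -m handwheel '0 0 0.06 0 0 0 0; 0 0 0.14 0 0 0 0; 0 0 0.2 0 0 0 0; 0 0 0.25 0 0 0 0; 0 0 0.28 0 0 0 0; 0 0 0.3 0 0 0 0; 0 0 0.306 0 0 0 0; 0 0 0.306 0 0 0 0'
```

```text
clock: 14.4
tcp_pos: [0.5012, 0.0945, 0.0151]
tcp_rot: [[-0.985, 0.173, 0.0], [0.173, 0.985, 0.0], [-0.0, 0.0, -1.0]]
ft_force: [0.4, -0.5, -2.2]
finger_gap: 0.0241
finger_force: 59.7
```

```bash
python3 -m handwheel '0 0 0.002 0 0 0 0.2; 0 0 0.002 0 0 0 0.5; 0 0 0 0 0 0 0.5; 0 0 0 0 0 0 0.5; 0 0 -0.08 0 0 0 0.5; 0 0 -0.2 0 0 0 0.5; 0 0 -0.38 0 0 0 0.7; 0 0 -0.55 0 0 0 0.8'
python3 - <<'E'
from h import *
go((.540,-.232,.16),11.8)
E
```

```text
clock: 15.4
tcp_pos: [0.5009, 0.0945, 0.1538]
tcp_rot: [[-0.985, 0.173, 0.0], [0.173, 0.985, 0.0], [-0.0, 0.0, -1.0]]
ft_force: [1.3, -0.3, -0.1]
finger_gap: 0.0682
finger_force: 0.0
t [-0.38  -1.259 -0.025] r [0.    0.    0.569] mm 328.8520559701663 deg 68.23084858604007
```

```bash
python3 -m handwheel '-0.02 -0.08 0 0 0 0.08 0.6; -0.06 -0.2 0 0 0 0.16 0.6; -0.11 -0.35 0 0 0 0.24 0.6; -0.17 -0.5 0 0 0 0.32 0.6; -0.22 -0.65 0 0 0 0.4 0.6; -0.26 -0.8 -0.05 0 0 0.48 0.6; -0.31 -0.93 -0.1 0 0 0.56 0.6; -0.33 -1 -0.12 0 0 0.57 0.6';  python3 - <<'E'
from h import *
go((.540,-.232,.16),11.8)
for p in((398,185),(415,196),(434,190)): print(at('scene',*p,0))
for p in((433,228),(470,238)): print('box',at('scene',*p,0))
E
```

```text
clock: 16.4
tcp_pos: [0.5393, -0.1676, 0.1829]
tcp_rot: [[-0.2, 0.98, 0.001], [0.98, 0.2, -0.0], [-0.0, 0.001, -1.0]]
ft_force: [-0.3, -0.2, -0.4]
finger_gap: 0.0514
finger_force: 0.0
t [-0.253 -0.049  0.091] r [ 0.     0.    -0.002] mm 68.36150015887702 deg 0.26442450532194506
[ 0.68558549 -0.14919563]
[ 0.66713327 -0.2198109 ]
[ 0.73369559 -0.24636413]
box [ 0.56537772 -0.33492422]
box [ 0.59112981 -0.42837666]
```

```bash
python3 -m handwheel '-0.08 -0.01 0.02 0 0 0 0.6; -0.18 -0.03 0.08 0 0 0 0.6; -0.245 -0.04 0.2 0 0 0 0.6; -0.25 -0.045 0.38 0 0 0 0.6; -0.25 -0.045 0.54 0 0 0 0.6; -0.25 -0.045 0.64 0 0 0 0.6; -0.25 -0.045 0.685 0 0 0 0.6; -0.25 -0.045 0.696 0 0 0 0.6'
python3 -m handwheel '0 0 0 0 0 0 0.2; 0 0 0 0 0 0 0; 0 0 0 0 0 0 0; 0 0 0 0 0 0 0; 0 0 -0.08 0 0 0 0; 0 0 -0.2 0 0 0 0; 0 0 -0.35 0 0 0 0; 0 0 -0.45 0 0 0 0'
```

```text
clock: 17.4
tcp_pos: [0.5403, -0.2292, 0.0078]
tcp_rot: [[-0.203, 0.979, -0.001], [0.979, 0.203, 0.0], [0.001, -0.001, -1.0]]
ft_force: [0.1, -0.1, 0.5]
finger_gap: 0.0514
finger_force: 0.0
clock: 18.4
tcp_pos: [0.5408, -0.2296, 0.1226]
tcp_rot: [[-0.202, 0.979, 0.001], [0.979, 0.202, -0.001], [-0.001, 0.001, -1.0]]
ft_force: [-0.4, 0.1, -2.9]
finger_gap: 0.0244
finger_force: 59.1
```

```bash
sed -i 's/range(10)/range(12)/' tq.py
python3 -m handwheel '0.1 0 0 0 0.06 0 0; -0.1 0 0 0 0.12 0 0; 0 0 0 0 0.13 0 0; 0 0 0 0 0.13 0 0; 0 0 0 0 0.06 0 0; 0 0 0 0 0 0 0; 0 0 0 0 0 0 0; 0 0 0 0 0 0 0' >/dev/null; python3 tq.py
python3 -m handwheel '-0.1 0 0 0 -0.06 0 0; 0.1 0 0 0 -0.12 0 0; 0 0 0 0 -0.13 0 0; 0 0 0 0 -0.13 0 0; 0 0 0 0 -0.06 0 0; 0 0 0 0 0 0 0; 0 0 0 0 0 0 0; 0 0 0 0 0 0 0' >/dev/null; python3 tq.py
```

```text
tool y mean 2.8 j5 [-14.9  24.   29.6  25.3  18.6  12.1   6.8   2.6  -0.3  -2.5  -3.9  -4.7] j1 [-53. -70. -76. -72.] gap 0.024641010748100024
tool y mean -7.3 j5 [  5.7 -38.  -46.1 -42.  -34.8 -27.6 -21.6 -17.  -13.4 -11.   -9.3  -8.2] j1 [27. 52. 64. 68.] gap 0.0244901843216048
```

Run:
```python
from h import *
go((.5187,.2119,.09),80)
```

```text
t [1.747 0.271 0.123] r [-0.    0.   -0.57] mm 442.96162806655144 deg 68.35861346006406
```

```bash
python3 -m handwheel '0.08 0.01 -0.05 0 0 -0.07 0; 0.22 0.03 -0.1 0 0 -0.14 0; 0.38 0.06 -0.12 0 0 -0.21 0; 0.54 0.08 -0.12 0 0 -0.28 0; 0.7 0.11 -0.12 0 0 -0.36 0; 0.85 0.13 -0.12 0 0 -0.43 0; 0.95 0.15 -0.12 0 0 -0.5 0; 1 0.155 -0.12 0 0 -0.57 0' >/dev/null
python3 - <<'E'
from h import *
go((.5187,.2119,.09),80)
E
```

```text
t [0.162 0.733 0.244] r [0.    0.    0.003] mm 197.22276718139312 deg 0.3919650935619846
```

```bash
python3 -m handwheel '0.02 0.1 0 0 0 0 0; 0.06 0.25 0 0 0 0 0; 0.1 0.42 0.03 0 0 0 0; 0.13 0.57 0.1 0 0 0 0; 0.15 0.68 0.17 0 0 0 0; 0.16 0.725 0.22 0 0 0 0; 0.16 0.733 0.24 0 0 0 0; 0.16 0.733 0.24 0 0 0 0'
python3 - <<'E'
from h import *
s=state();i=get_image('wrist')
np.savez('w3.npz',**{k:s[k] for k in('tcp_pos','tcp_rot')})
cv2.imwrite('pics/w3.png',i[:,:,::-1]);go((.5187,.2119,.0145),80)
E
```

```text
clock: 23.6
tcp_pos: [0.5205, 0.2099, 0.0908]
tcp_rot: [[-0.985, 0.174, -0.0], [0.174, 0.985, -0.0], [0.0, -0.0, -1.0]]
ft_force: [0.1, -0.3, -2.0]
finger_gap: 0.025
finger_force: 59.6
t [0.009 0.007 0.307] r [ 0.  0. -0.] mm 76.80349409691327 deg 0.03132829373780237
```

View pics/w3.png

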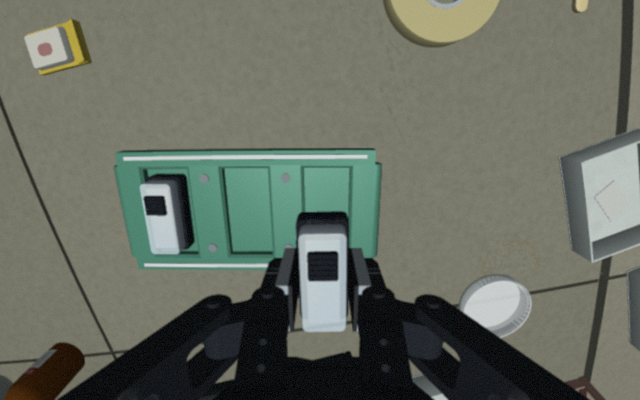

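The image shows D1 seated in the left pocket, around (167,215). The held D2 is at column 323 against the target pocket's centre at about 327, so it needs roughly 2 mm towards tool +y.

```bash
python3 -m handwheel '0.011 0.009 0.05 0 0 0 0; 0.011 0.009 0.13 0 0 0 0; 0.011 0.009 0.2 0 0 0 0; 0.011 0.009 0.25 0 0 0 0; 0.011 0.009 0.28 0 0 0 0; 0.011 0.009 0.3 0 0 0 0; 0.011 0.009 0.308 0 0 0 0; 0.011 0.009 0.308 0 0 0 0'
```

```text
clock: 24.65
tcp_pos: [0.5183, 0.2133, 0.0141]
tcp_rot: [[-0.985, 0.173, 0.0], [0.173, 0.985, 0.0], [-0.0, 0.0, -1.0]]
ft_force: [-0.3, -0.3, -2.7]
finger_gap: 0.0246
finger_force: 59.8
```

```bash
python3 -m handwheel '0 0 0.004 0 0 0 0.2; 0 0 0.004 0 0 0 0.5; 0 0 0 0 0 0 0.5; 0 0 0 0 0 0 0.5; 0 0 -0.08 0 0 0 0.5; 0 0 -0.2 0 0 0 0.5; 0 0 -0.38 0 0 0 0.6; 0 0 -0.6 0 0 0 0.6'
python3 - <<'E'
from h import *
cv2.imwrite('pics/w4.png',get_image('wrist')[:,:,::-1])
go((.4145,-.336,.17),-3.5)
E
```

```text
clock: 25.65
tcp_pos: [0.5175, 0.213, 0.1644]
tcp_rot: [[-0.985, 0.173, -0.001], [0.173, 0.985, -0.001], [0.001, -0.001, -1.0]]
ft_force: [1.6, 0.6, 1.2]
finger_gap: 0.0513
finger_force: 0.0
t [ 3.300e-02 -2.239e+00  1.000e-03] r [0.004 0.001 0.696] mm 559.8431559292782 deg 83.53515002401349
```

View pics/w4.png

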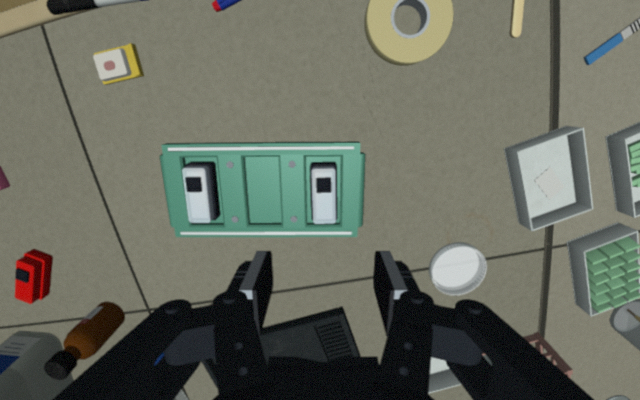

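Both quiet dispensers sit flat in the outer pockets, at about (200,193) and (323,193). Next is the third one.

```bash
python3 -m handwheel '0 -0.08 0 0 0 0.08 0.6; 0 -0.2 0 0 0 0.17 0.6; 0.01 -0.35 0 0 0 0.26 0.6; 0.01 -0.5 0 0 0 0.35 0.6; 0.01 -0.65 0 0 0 0.44 0.6; 0.01 -0.8 0 0 0 0.53 0.6; 0.01 -0.92 0 0 0 0.61 0.6; 0.01 -1 0 0 0 0.69 0.6' >/dev/null
python3 - <<'E'
from h import *
go((.4145,-.336,.17),-3.5)
E
```

```text
t [-1.22  -0.164 -0.025] r [0.    0.    0.003] mm 307.7253052850851 deg 0.3600159553022172
```

```bash
python3 -m handwheel '-0.1 -0.01 0 0 0 0 0.6; -0.24 -0.03 0 0 0 0 0.6; -0.4 -0.05 0 0 0 0 0.6; -0.56 -0.07 0 0 0 0 0.6; -0.72 -0.1 0 0 0 0 0.6; -0.86 -0.12 0 0 0 0 0.6; -0.96 -0.13 0 0 0 0 0.6; -1 -0.14 0 0 0 0 0.6' >/dev/null
python3 - <<'E'
from h import *
s=state();i=get_image('wrist')
np.savez('w5.npz',**{k:s[k] for k in('tcp_pos','tcp_rot')})
cv2.imwrite('pics/w5.png',i[:,:,::-1])
go((.4145,-.336,.009),-3.5)
E
```

```text
t [-0.218 -0.03   0.618] r [-0.     0.     0.005] mm 164.08829163568691 deg 0.6570179300494547
```

View pics/w5.png

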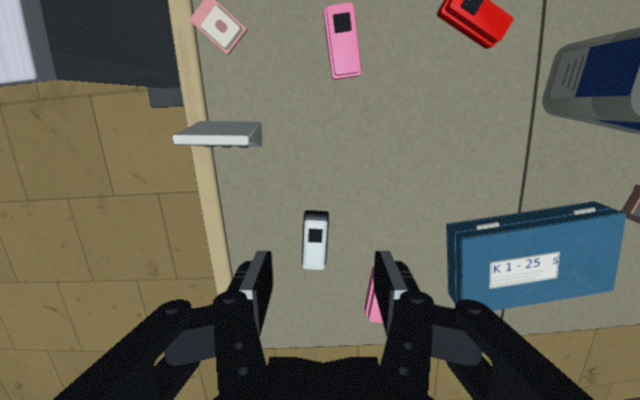

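Run:
```python
from h import *
s=dict(np.load('w5.npz'))
A=at('wrist',316,218,.025,s);B=at('wrist',314,269,.025,s);c=(A+B)/2
print(A,B,c,np.hypot(*(A-B)),np.degrees(np.arctan2(*(A-B)[::-1])))
go((*c,.009),-4)
```

```text
[ 0.41721252 -0.30851858] [ 0.41197396 -0.36398642] [ 0.41459324 -0.3362525 ] 0.05571466193342062 84.60479773683178
t [-0.219 -0.03   0.618] r [-0.    0.    0.01] mm 164.16597396464888 deg 1.15691529205525
```

The wrist estimate agrees with the top view to within 2 mm, so I'm descending to grip it.

```bash
python3 -m handwheel '-0.06 -0.01 0.03 0 0 0.01 0.6; -0.15 -0.02 0.1 0 0 0.01 0.6; -0.21 -0.03 0.22 0 0 0.01 0.6; -0.219 -0.03 0.36 0 0 0.01 0.6; -0.219 -0.03 0.48 0 0 0.01 0.6; -0.219 -0.03 0.57 0 0 0.01 0.6; -0.219 -0.03 0.61 0 0 0.01 0.6; -0.219 -0.03 0.618 0 0 0.01 0.6'
python3 -m handwheel '0 0 0 0 0 0 0.2; 0 0 0 0 0 0 0; 0 0 0 0 0 0 0; 0 0 0 0 0 0 0; 0 0 -0.08 0 0 0 0; 0 0 -0.2 0 0 0 0; 0 0 -0.35 0 0 0 0; 0 0 -0.45 0 0 0 0'
python3 -m handwheel '0.1 0 0 0 0.06 0 0; -0.1 0 0 0 0.12 0 0; 0 0 0 0 0.13 0 0; 0 0 0 0 0.13 0 0; 0 0 0 0 0.06 0 0; 0 0 0 0 0 0 0; 0 0 0 0 0 0 0; 0 0 0 0 0 0 0' >/dev/null; python3 tq.py
python3 -m handwheel '-0.1 0 0 0 -0.06 0 0; 0.1 0 0 0 -0.12 0 0; 0 0 0 0 -0.13 0 0; 0 0 0 0 -0.13 0 0; 0 0 0 0 -0.06 0 0; 0 0 0 0 0 0 0; 0 0 0 0 0 0 0; 0 0 0 0 0 0 0' >/dev/null; python3 tq.py
```

```text
clock: 28.75
tcp_pos: [0.4151, -0.3346, 0.009]
tcp_rot: [[0.069, 0.998, -0.0], [0.998, -0.069, 0.0], [0.0, -0.0, -1.0]]
ft_force: [-0.5, -0.4, 0.5]
finger_gap: 0.0508
finger_force: 0.0
clock: 29.75
tcp_pos: [0.4154, -0.3351, 0.1236]
tcp_rot: [[0.069, 0.998, 0.001], [0.998, -0.069, -0.001], [-0.001, 0.001, -1.0]]
ft_force: [0.5, -1.2, -2.6]
finger_gap: 0.0245
finger_force: 59.3
tool y mean -22.5 j5 [14.1 23.5 45.3 41.  33.4 26.3 20.6 16.2 13.  10.6  9.   8.1] j1 [-35. -55. -65. -66.] gap 0.02439850887462082
tool y mean 23.3 j5 [-17.7 -29.3 -51.2 -47.4 -39.9 -32.9 -27.1 -22.6 -19.4 -17.1 -15.4 -14.3] j1 [29. 52. 63. 65.] gap 0.02453725100555742
```

The balance shift shows the third is the loose one: the joint-5 torque changes by about 21 mNm, against about 2 for the others. I'll tilt it once more so the end-to-end order is covered whichever way its y points, then go to the handover pose.

```bash
python3 -m handwheel '0.1 0 0 0 0.06 0 0; -0.1 0 0 0 0.12 0 0; 0 0 0 0 0.13 0 0; 0 0 0 0 0.13 0 0; 0 0 0 0 0.06 0 0; 0 0 0 0 0 0 0; 0 0 0 0 0 0 0; 0 0 0 0 0 0 0' >/dev/null; python3 tq.py
python3 - <<'E'
from h import *
go((.60,0,.22),-4)
E
```

```text
tool y mean -18.1 j5 [13.4 23.7 44.8 40.6 33.3 26.2 20.4 16.  12.9 10.6  9.   8. ] j1 [-35. -56. -65. -65.] gap 0.024544704163156385
t [ 1.388  0.645 -0.393] r [-0. -0.  0.] mm 395.00208690625857 deg 0.0300424864766319
```

```bash
python3 -m handwheel '0.03 0 -0.08 0 0 0 0; 0.12 0.01 -0.18 0 0 0 0; 0.26 0.02 -0.28 0 0 0 0; 0.42 0.04 -0.36 0 0 0 0; 0.58 0.06 -0.4 0 0 0 0; 0.75 0.08 -0.4 0 0 0 0; 0.9 0.1 -0.4 0 0 0 0; 1 0.1 -0.4 0 0 0 0' >/dev/null
python3 -m handwheel '0.1 0.05 0 0 0 0 0; 0.22 0.12 0 0 0 0 0; 0.32 0.22 0 0 0 0 0; 0.38 0.33 0 0 0 0 0; 0.39 0.43 0 0 0 0 0; 0.39 0.5 0 0 0 0 0; 0.39 0.54 0 0 0 0 0; 0.39 0.55 0 0 0 0 0' >/dev/null
python3 -m handwheel '0 0 0 0 0 0 0; 0 0 0 0 0 0 0; 0 0 0 0 0 0 0; 0 0 0 0 0 0 0; 0 0 0 0 0 0 0; 0 0 0 0 0 0 0; 0 0 0 0 0 0 0; 0 0 0 0 0 0 0'
python3 tq.py
python3 - <<'E'
from h import *
cv2.imwrite('pics/s6.png',get_image('scene')[:,:,::-1])
E
```

```text
clock: 37.55
tcp_pos: [0.6013, 0.0005, 0.2218]
tcp_rot: [[0.069, 0.998, -0.0], [0.998, -0.069, -0.0], [-0.0, -0.0, -1.0]]
ft_force: [0.7, 0.3, -1.6]
finger_gap: 0.0246
finger_force: 59.9
tool y mean -15.7 j5 [9.  9.1 9.1 9.3 9.1 9.2 8.8 8.9 9.1 8.9 9.  8.9] j1 [-1. -1.  1.  1.] gap 0.024799915945681515
```

View pics/s6.png

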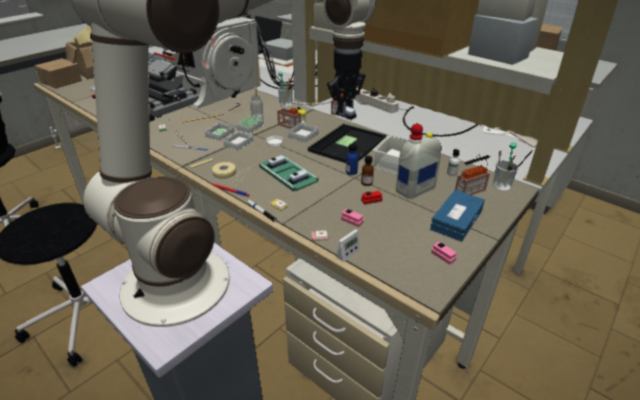

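The loose dispenser is held still and upright, with the other two standing in the holder at (280,162) and (300,178). The bystanders haven't moved.

```bash
python3 -c "
from station import *
print(sign_off())"
```

```text
the job is handed in; nothing more can be done
None
```

I handed the job in: the third dispenser (the one that started furthest to the right) rattled and is held upright and still at (0.60, 0.00), underside about 21 cm up, while the two quiet ones stand released in the holder's outer pockets and nothing else on the bench looked disturbed; the station gave no verdict at hand-in.

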